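# Pack the last travel bottle and draw out the caddy's carry handle

### The job

Take the small bottle with the narrow neck off the cardboard sheet and stand it upright on the round rubber pad in the white caddy, setting it down rather than dropping it. Then squeeze the release button in the caddy's carry handle, pull the handle straight up past its first stop to its second stop, and finish while still holding it there fully extended (it slides back if let go). Leave the other containers standing where they are.

Things in the scene. Friction and masses are not known exactly. Their poses are not given: they have to be found in the camera images.
- bottle_center (a point): The bottle to pack: a white plastic travel bottle, the only container with a narrow neck. Round, 42 mm in diameter up to 72 mm above its foot, tapering to a neck with a grey 22 mm cap; 105 mm tall in all, about 120 g. This point is on its axis half-way up, 52.5 mm above its foot; z is up along the bottle. It starts upright in one of four places (100 mm apart, two by two) on the cardboard sheet (4 mm thick).
- pad_top (a point): Centre of the upper face of a round black rubber pad, 72 mm in diameter, 4 mm thick, fixed on the caddy's floor. It is on one or the other side of the handle post, 120 mm from the post's axis along the caddy's length. Here the bottle must stand.
- caddy: White tray caddy, fixed to the table, 360 mm along its own y, 170 mm along its own x; origin at the centre of its underside on the table. Floor 5 mm thick, rim 28 mm high with 5 mm walls. From its centre rises a grey sleeve 36 mm (x) by 42 mm (y), its top 95 mm above the table, which carries the telescoping handle. The caddy may be turned about the vertical.
- grip: The black grip bar on top of the telescoping handle: 80 mm along the caddy's y, 24 mm thick along the caddy's x, 32 mm high; origin at its centre, which is 131 mm above the table when stowed and 241 mm at the second stop. Axes parallel to the caddy's. The release button sits in the middle of its +x face. Take it from above with one finger on the button and the other on the opposite (-x) face, so that the squeeze presses the button.
- release_button (a joint): Travel of the release button into the grip, along the caddy's -x, in m: 0 out, 0.006 fully pressed. A grey plate 30 mm (y) by 22 mm high, centred on the grip's +x face at the height of its centre and standing 8 mm proud of it (2 mm when pressed); its spring takes 2 N to start, 5 N fully down. It must be pressed more than 4.5 mm to free the handle; otherwise the handle is latched and does not move up.
- upper_tube (a joint): How far the upper tube, with the grip, is drawn out of the lower tube, in m: 0 stowed, 0.055 its stop. It comes out first: 0.055 is the first stop. A spring of about 3 N pulls it back. If the button is let go part-way the handle slides back, and may come to rest on its latch about 9 mm up; squeezing again frees it.
- lower_tube (a joint): How far the lower tube is drawn out of the sleeve, in m: 0 stowed, 0.055 its stop. It follows once the upper tube is at its own stop and needs a firmer pull, about 11 N on the grip in all; both at 0.055 is the second stop, where the grip has risen 110 mm against a firm stop. It springs back when let go.
- tub_center (a point): White tub, 60 mm in diameter, 65 mm tall, standing in the caddy on the other side of the handle from the pad; this point is on its axis half-way up. Leave it.
- stick_center (a point): White cylinder without a neck, 40 mm in diameter, 88 mm tall, on the sheet; point half-way up. Leave it.
- can_center (a point): White can with a broad aluminium top, 48 mm in diameter, 94 mm tall, on the sheet; point half-way up. Leave it.
- jar_center (a point): White jar with a broad cap, 58 mm in diameter, 55 mm tall, on the sheet; point half-way up. Leave it.
Mind the look-alikes: they are no part of the job. What is shaped like the part that bears pad_top but pink or purple is not meant.

How it is judged:
By the outcome, as a careful person would: the job done as asked, in the order asked, and still so for the second after the job is handed in, while the arm keeps its last pose, push and grip.
It also fails if it takes over 48 s, if anything falls off the work surface, if the arm or the gripper's body presses on something with over 40 N, if the wrist force passes 120 N, or if a joint passes its speed limit or range.

### The arm

A 6-joint arm with a two-finger parallel gripper is mounted at the origin on the work surface. World frame = base frame: x ahead of the robot, y to its left, z up, the work surface at z = 0. Lengths are in m, angles in rad, forces in N, time in s.
With the tool pointing down it reaches from about 0.375 to 0.975 m from the base axis. Payload 3.8 kg.
Tool frame: the origin (TCP) lies at the very end of the fingers, on their centre line; the grasp point (between the pads) lies 19 mm behind it; z points along the fingers, y is the line along which they close (so a half turn about z gives the same grasp; the last joint's range is limited). The gripper opens to 85 mm and grips with 20 to 120 N. Pads are 22 mm wide; open, the fingers measure 114 mm over their backs; the gripper's body (76 mm by 85 mm) begins 54 mm behind the grasp point. The pads swing forward as they close: fully open they stand 13 mm farther back than shut.
Start: joints at [1.213, 0.264, 1.604, -0, 1.274, -0.037], TCP at [0.213, 0.641, 0.231] pointing down, gripper open.
Joint ranges: [-2.63, 2.63], [-0.94, 2.18], [0.31, 2.57], [-1.31, 4.45], [0, 2.66], [-2.55, 2.55]. Speed limits (rad/s): [2.57, 2.57, 3.14, 3.14, 3.14, 3.14].

### API

Orientations are given as a rotation vector (axis times angle).
In Python, from workcell import read_state, read_camera, calibration, finish_job gives the robot as it stands.
- The arm moves only by the tool step_arm, never from a script. Its argument "commands" is a list of rows, each an object of numbers: "fingers": the gripper's target within -1 to 1 (shut at 1, half-way at 0, fully open at -1); "dx", "dy", "dz": the shift along the tool's x, y, z in m; "roll": the turn about the tool's z in degrees. In form: [{"fingers": .., "dx": .., "dy": .., "dz": .., "roll": ..}, ...]. A call has 1 to 8 rows; each row is the pose to reach, as a shift and turn from the pose commanded when the call began, along the tool's axes at that moment; what a row does not reach only later rows make up. A row lasts 1/8 s, in which the tool goes at most 62.5 mm and 10.7 degrees, less where a joint would pass 70% of its speed; a pose out of reach is approached as far as the arm can. A call with a gripper value outside its range is refused whole. The fingers move at their own pace and stop on an object; "squeeze" is the grip in N (left out, the last holds). Time passes only in rows, so rows that repeat a pose let the fingers close. It gives the time, the measured TCP pose, the force, the opening and the grip force at its end, in the units of the state.
- read_state(): the state, without advancing time (a new reading comes with each control period).
- read_camera(name): name is "scene" or "top" or "wrist"; returns (picture, depth): 420x560x3 uint8, blue, green, red; 420x560 float32, m along the optical axis (not along the pixel's ray), 0 where there is no reading.
- calibration(name): a dict with "intrinsics" (3x3 intrinsics, pixels), "k1" (the pictures are not rectified: a ray, as slopes to the right and down, at radius r is drawn at 1 + k1 r^2 times it, then the intrinsics apply), "world_to_cam" (4x4, takes a point from world to camera coordinates). Camera axes: x right, y up, looking along -z (the intrinsics and any distortion apply to the point x, -y, -z); pixel columns grow to the right and rows downward; lengths in m; the calibration is good to about 2 mm. A picture is of the moment at which its call begins: read the wrist's pose just before it. calibration takes no time and is no camera call; for the wrist camera it gives the pose at the moment of the call.
- finish_job(): hands the job in; it is judged then, once.
The state is a dict: "time": time; "q": joint angles; "joint_vel": joint speeds; "joint_torque": joint torques, N m; "tool_pos": TCP position; "tcp_rot": TCP orientation; "wrist_force": force on the tool from outside, world axes, zero at the start; "torque": the same for the moment, N m; "width": opening from 0.0 (shut) to 1.0 (fully open); "grip_force": force on a finger pad.
Only numpy, scipy, OpenCV 4.12 (cv2) and the standard library are available. Lean on these libraries where they do the work, as an engineer would, in place of code of your own. Each camera call takes 0.05 s, during which the arm holds its last target. There are 200 camera calls.

## Working session

There is one attempt and no reset: what is moved stays moved. The work goes in short steps, Python scripts to look and compute and a tool call to move; the robot and the scene stay as the last step left them, time stands still between calls to the robot, and variables do not carry over. Pictures are saved under pics/ and viewed, at most 10 in all, crops included, and the job is handed in when it is done.

Besides the shell and the picture viewer there is one more tool, called after "Request:" as name(argument=value, ...) on one line, values as JSON. step_arm: Moves the arm, as the interface text tells. Its arguments: {"type":"object","properties":{"commands":{"type":"array","items":{"type":"object","properties":{"fingers":{"type":"number"},"dx":{"type":"number"},"dy":{"type":"number"},"dz":{"type":"number"},"roll":{"type":"number"}}}},"squeeze":{"type":"number"}},"required":["commands"]}

```bash
mkdir -p pics; ls; cat > h.py <<'E'
import numpy as np, cv2
from workcell import *
def snap(n,f):
    c=calibration(n); p,d=read_camera(n); cv2.imwrite(f'pics/{f}.png',p); np.savez(f'pics/{f}.npz',p=p,d=d,K=c['intrinsics'],k1=c['k1'],T=c['world_to_cam']); return p,d
def ray(f,u,v):
    z=np.load(f'pics/{f}.npz'); K=z['K'];k1=float(z['k1']);T=z['T']
    s=cv2.undistortPoints(np.array([[[u,v]]],float),K,np.array([k1,0,0,0.]))[0,0]
    R=T[:3,:3]; return -R.T@T[:3,3], R.T@np.array([s[0],-s[1],-1.])
def onz(f,u,v,h):
    o,r=ray(f,u,v); return o+r*(h-o[2])/r[2]
def dep(f,u,v):
    o,r=ray(f,u,v); return o+r*np.load(f'pics/{f}.npz')['d'][int(v),int(u)]
def cloud(f):
    z=np.load(f'pics/{f}.npz');d=z['d'];H,W=d.shape
    uv=np.stack(np.meshgrid(np.arange(W),np.arange(H)),-1).reshape(-1,1,2).astype(float)
    s=cv2.undistortPoints(uv,z['K'],np.array([float(z['k1']),0,0,0.]))[:,0]
    P=np.c_[s[:,0],-s[:,1],-np.ones(len(s))]*d.reshape(-1,1)
    T=z['T']; return ((P-T[:3,3])@T[:3,:3]).reshape(H,W,3), z['p'], d>0
E
python3 - <<'E'
from h import *
for n in('scene','top','wrist'): snap(n,n+'0')
s=read_state();print(s)
a=[cv2.imread(f'pics/{n}0.png') for n in('scene','top')]
cv2.imwrite('pics/st.png',a[0])
E
```

```text
pics
{'time': 0.15, 'q': array([ 1.21311055e+00,  2.64590502e-01,  1.60509590e+00, -1.40727655e-05,
        1.27371242e+00, -3.68674686e-02]), 'joint_vel': array([-0.00103753, -0.00222998, -0.00584026,  0.00145749, -0.00055049,
        0.00027362]), 'joint_torque': array([ 4.74226526e-04, -5.15903163e+01, -3.67962563e+01,  1.42275056e-05,
        7.94861902e-03,  4.22461835e-05]), 'tool_pos': array([0.21263585, 0.64001317, 0.2302218 ]), 'tcp_rot': array([-5.01720797e-01, -3.10092431e+00,  2.78593559e-03]), 'wrist_force': array([-0.4152729 , -0.94371517, -0.45927258]), 'torque': array([-0.04215349, -0.04865545,  0.04695658]), 'grip_force': 0.0, 'width': 0.9997222387269282}
```

View pics/scene0.png

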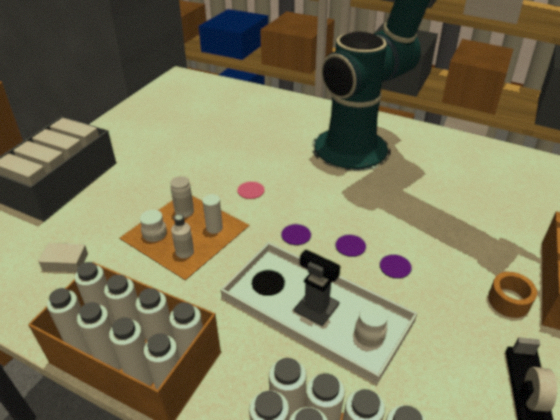

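View pics/top0.png

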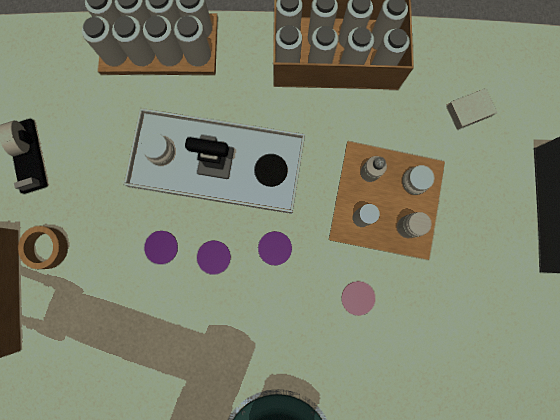

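The bottle with the narrow neck is at scene (182,238) and top (375,166). The other sheet containers are the stick at top (369,214), the jar at (419,180) and the can at (416,224). They have no neck. The black pad is at top (271,170). The purple and pink discs are decoys. I'll measure these and confirm with one crop.

```bash
python3 - <<'E'
from h import *
for f,pts in {'top0':dict(cap=(376,161),stick=(369,212),jar=(420,178),can=(416,222),pad=(271,170),sheet=(394,200),tub=(160,148),grip=(207,146),table=(330,300)),'scene0':dict(cap=(180,221),pad=(268,283),grip=(318,264))}.items():
    for k,p in pts.items(): print(f,k,dep(f,*p).round(4))
# pad
for f,roi in (('top0',(250,290,150,192)),('scene0',(248,290,266,300))):
    p=cv2.imread(f'pics/{f}.png');m=np.zeros(p.shape[:2],np.uint8);a,b,c,d=roi
    m[c:d,a:b]=(p[c:d,a:b].max(2)<60)
    (e)=max(cv2.findContours(m,0,1)[0],key=cv2.contourArea);(u,v),ax,_=cv2.fitEllipse(e);print(f,'pad',u,v,ax,onz(f,u,v,.009).round(4))
# grip cloud & caddy rim
X,p,ok=cloud('top0')
m=ok&(X[...,2]>.12)&(X[...,2]<.16);v,u=np.where(m);s=(u>170)&(u<245)&(v>120)&(v<180)
G=X[v[s],u[s]];print('grip',len(G),np.median(G,0),cv2.minAreaRect((G[:,:2]*1000).astype(np.float32)))
# caddy white floor
hsv=cv2.cvtColor(p,cv2.COLOR_BGR2HSV);print(hsv[190,200],hsv[200,100])
# cap
C=X[150:185,355:400].reshape(-1,3);C=C[(C[:,2]>.095)&(C[:,2]<.12)];print('cap',len(C),C.mean(0),C.max(0),C.min(0))
# caddy corners on rim z=.028
for q in((142,111),(304,134),(292,212),(126,186)): print(onz('top0',*q,.028).round(4))
z=np.hstack([cv2.resize(cv2.imread('pics/top0.png')[135:265,325:450],None,fx=3,fy=3,interpolation=2),cv2.resize(cv2.imread('pics/scene0.png')[165:295,115:245],None,fx=3,fy=3,interpolation=2)])
cv2.imwrite('pics/crop1.png',z)
E
```

```text
top0 cap [ 0.575  -0.1825  0.1108]
top0 stick [ 0.4775 -0.1712  0.094 ]
top0 jar [ 0.5531 -0.2846  0.0593]
top0 can [ 0.4589 -0.2624  0.0987]
top0 pad [0.5742 0.0216 0.0068]
top0 sheet [ 0.5142 -0.2436  0.0045]
top0 tub [0.6039 0.2464 0.0684]
top0 grip [0.5894 0.1384 0.1471]
top0 table [ 0.3007 -0.1069 -0.0011]
scene0 cap [ 0.5822 -0.1817  0.1071]
scene0 pad [0.5801 0.0246 0.0108]
scene0 grip [0.6042 0.1417 0.145 ]
top0 pad 270.5757141113281 169.73837280273438 (31.675119400024414, 31.764381408691406) [0.5743 0.0225 0.009 ]
scene0 pad 267.74676513671875 282.509033203125 (23.23541259765625, 30.512405395507812) [0.5778 0.0227 0.009 ]
grip 689 [0.59106567 0.1389522  0.14539628] ((596.8021850585938, 140.851806640625), (79.43803405761719, 33.23138427734375), 80.54144287109375)
[ 92  22 160] [ 43  47 159]
cap 123 [ 0.57317238 -0.18961377  0.10765634] [ 0.58401906 -0.17921952  0.11268479] [ 0.56311353 -0.20126046  0.09681008]
[0.6949 0.3006 0.028 ]
[ 0.6489 -0.0472  0.028 ]
[ 0.4823 -0.0237  0.028 ]
[0.5314 0.3251 0.028 ]
```

View pics/crop1.png

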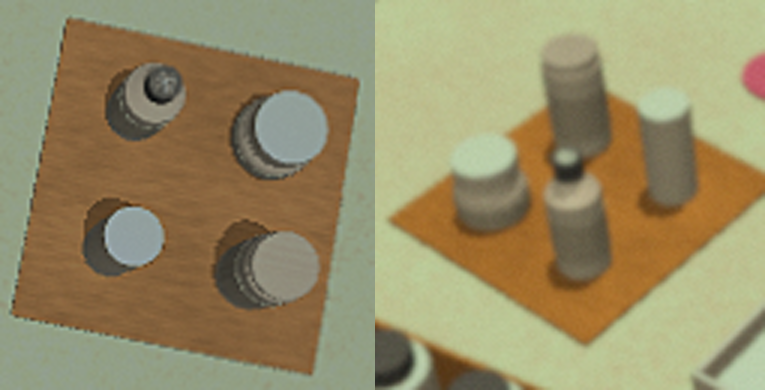

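The crop shows four containers. The one at the upper left in the top view (crop 155,95) and at (570,220) in the scene half has a narrow neck and a dark cap, so it is the bottle. The stick, can and jar have no neck. I'm moving above it, with the tool turned so its y axis lies along the caddy's x.

Request:
step_arm(commands=[{"fingers":-1,"dx":-0.04,"dy":-0.045,"dz":0,"roll":10},{"fingers":-1,"dx":-0.08,"dy":-0.09,"dz":0,"roll":20},{"fingers":-1,"dx":-0.12,"dy":-0.135,"dz":0,"roll":30},{"fingers":-1,"dx":-0.16,"dy":-0.18,"dz":0,"roll":40},{"fingers":-1,"dx":-0.2,"dy":-0.225,"dz":0,"roll":50},{"fingers":-1,"dx":-0.24,"dy":-0.27,"dz":0,"roll":60},{"fingers":-1,"dx":-0.28,"dy":-0.315,"dz":0,"roll":70},{"fingers":-1,"dx":-0.32,"dy":-0.36,"dz":0,"roll":79.5}], squeeze=30)

```text
time: 1.15
tool_pos: [0.4033, 0.1962, 0.2313]
tcp_rot: [2.374, 2.057, 0.001]
wrist_force: [1.2, 0.4, 0.6]
width: 0.996
grip_force: 0.0
```

```bash
cat >> h.py <<'E'
from scipy.spatial.transform import Rotation as Ro
def to(x,y,z):
    s=read_state();R=Ro.from_rotvec(s['tcp_rot']).as_matrix()
    print('t',s['time'],'pos',s['tool_pos'].round(4),'yaxis',R[:,1].round(3),'w',round(s['width'],3),'grip',round(s['grip_force'],1),'F',s['wrist_force'].round(1))
    print('shift xyz',(R.T@(np.array([x,y,z])-s['tool_pos'])).round(4), 'roll to caddy', round(float(np.degrees(np.arctan2(*(R.T@np.array([.99,-.138,0]))[[0,1]])*-1)),1))
E
python3 -c "
from h import *
snap('wrist','w1')
to(.574,-.19,.2)"
```

```text
t 1.2 pos [0.4057 0.1898 0.2312] yaxis [ 0.988 -0.151  0.003] w 0.998 grip 0.0 F [ 1.4 -4.8  0. ]
shift xyz [-0.3498  0.2237  0.0338] roll to caddy -0.8
```

Request:
step_arm(commands=[{"fingers":-1,"dx":-0.05,"dy":0.032},{"fingers":-1,"dx":-0.1,"dy":0.064},{"fingers":-1,"dx":-0.15,"dy":0.096},{"fingers":-1,"dx":-0.2,"dy":0.128},{"fingers":-1,"dx":-0.25,"dy":0.16},{"fingers":-1,"dx":-0.3,"dy":0.192},{"fingers":-0.9,"dx":-0.345,"dy":0.22},{"fingers":-0.8,"dx":-0.345,"dy":0.22}])

```text
invalid input
```

```bash
python3 -c "
from h import *
snap('wrist','w2')
to(.574,-.19,.045)"
```

```text
t 1.25 pos [0.4046 0.1932 0.2312] yaxis [ 0.989 -0.146  0.001] w 0.999 grip 0.0 F [-0.3  0.6 -0.5]
shift xyz [-0.3539  0.2234  0.1872] roll to caddy -0.5
```

View pics/w2.png

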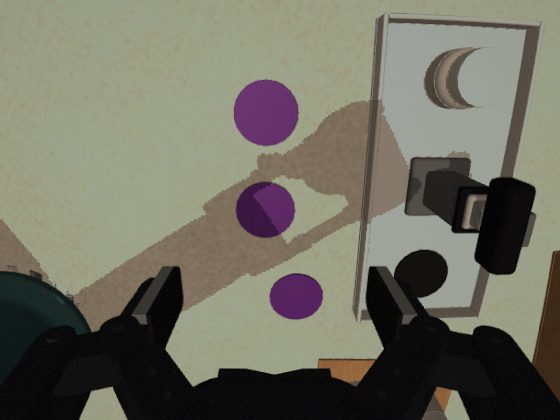

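The wrist view shows the caddy on the right with its black pad at (420,272), the tub at (462,78) and the grip at (505,225). A grey plate at about (529,228), on the far side, is probably the button. The move was refused because every key has to be given.

Request:
step_arm(commands=[{"fingers":-1,"dx":-0.05,"dy":0.032,"dz":0,"roll":0},{"fingers":-1,"dx":-0.1,"dy":0.064,"dz":0,"roll":0},{"fingers":-1,"dx":-0.15,"dy":0.096,"dz":0,"roll":0},{"fingers":-1,"dx":-0.2,"dy":0.128,"dz":0,"roll":0},{"fingers":-1,"dx":-0.25,"dy":0.16,"dz":0,"roll":0},{"fingers":-1,"dx":-0.3,"dy":0.192,"dz":0,"roll":0},{"fingers":-0.9,"dx":-0.352,"dy":0.223,"dz":0,"roll":0},{"fingers":-0.8,"dx":-0.352,"dy":0.223,"dz":0,"roll":0}])

```text
time: 2.25
tool_pos: [0.5768, -0.184, 0.2304]
tcp_rot: [-2.372, -2.06, 0.001]
wrist_force: [0.1, 0.5, 0.3]
width: 0.898
grip_force: 0.0
```

```bash
python3 -c "
from h import *
snap('wrist','w3')
to(.574,-.19,.045)
X,p,ok=cloud('w3')
for a,b in ((.098,.118),(.05,.078)):
    m=ok&(X[...,2]>a)&(X[...,2]<b)&(abs(X[...,0]-.575)<.04)&(abs(X[...,1]+.19)<.04)
    C=X[m];print(len(C),C.mean(0) if len(C) else '',np.median(C,0),C.min(0),C.max(0))
"
```

```text
t 2.3 pos [ 0.5759 -0.1819  0.2303] yaxis [ 0.99  -0.139 -0.002] w 0.897 grip 0.0 F [ 0.3 -0.1 -0.3]
shift xyz [-0.0084 -0.0005  0.1853] roll to caddy -0.0
583 [ 0.5746079  -0.18969065  0.1078098 ] [ 0.57466027 -0.18963381  0.10837387] [ 0.56351533 -0.2017849   0.09827132] [ 0.58556101 -0.17961239  0.11037418]
466 [ 0.5763955  -0.17830161  0.06914705] [ 0.57777938 -0.17480013  0.07347186] [ 0.55376285 -0.20841851  0.05020951] [ 0.59550908 -0.16935898  0.07797544]
```

View pics/w3.png

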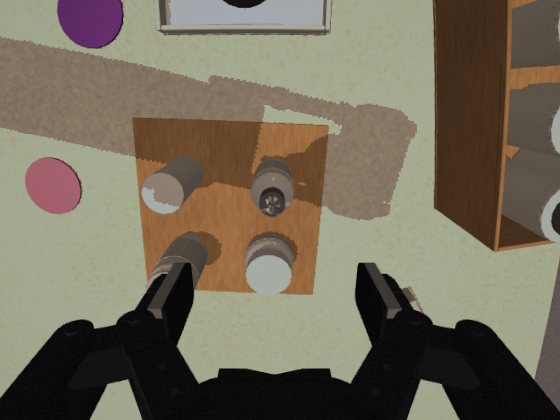

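The narrow-necked bottle is at (272,190) in this view. Measured over it, the axis is at (0.575, -0.190) and the cap top is at 0.109. I'm lowering and gripping.

Request:
step_arm(commands=[{"fingers":-0.6,"dx":-0.008,"dy":-0.001,"dz":0.03,"roll":0},{"fingers":-0.5,"dx":-0.008,"dy":-0.001,"dz":0.07,"roll":0},{"fingers":-0.5,"dx":-0.008,"dy":-0.001,"dz":0.11,"roll":0},{"fingers":-0.5,"dx":-0.008,"dy":-0.001,"dz":0.145,"roll":0},{"fingers":-0.5,"dx":-0.008,"dy":-0.001,"dz":0.17,"roll":0},{"fingers":-0.5,"dx":-0.008,"dy":-0.001,"dz":0.183,"roll":0},{"fingers":-0.5,"dx":-0.008,"dy":-0.001,"dz":0.185,"roll":0},{"fingers":-0.5,"dx":-0.008,"dy":-0.001,"dz":0.185,"roll":0}])

```text
time: 3.3
tool_pos: [0.5744, -0.1888, 0.0474]
tcp_rot: [2.367, 2.063, 0.001]
wrist_force: [-0.9, -0.3, -0.5]
width: 0.749
grip_force: 0.0
```

Request:
step_arm(commands=[{"fingers":-0.2,"dx":0,"dy":0,"dz":0,"roll":0},{"fingers":0,"dx":0,"dy":0,"dz":0,"roll":0},{"fingers":0.1,"dx":0,"dy":0,"dz":0,"roll":0},{"fingers":0.3,"dx":0,"dy":0,"dz":0,"roll":0},{"fingers":0.5,"dx":0,"dy":0,"dz":0,"roll":0},{"fingers":0.5,"dx":0,"dy":0,"dz":0,"roll":0}], squeeze=30)

```text
time: 4.05
tool_pos: [0.5742, -0.1894, 0.0474]
tcp_rot: [2.368, 2.062, 0.001]
wrist_force: [-0.9, 0.3, 6.0]
width: 0.483
grip_force: 31.0
```

```bash
python3 -c "
from h import *
to(.574,.021,.17)"
```

```text
t 4.05 pos [ 0.5742 -0.1894  0.0474] yaxis [ 0.991 -0.137  0.002] w 0.483 grip 31.0 F [-0.9  0.3  6. ]
shift xyz [ 0.2084 -0.0289 -0.1227] roll to caddy 0.0
```

Request:
step_arm(commands=[{"fingers":0.5,"dx":0,"dy":0,"dz":-0.015,"roll":0},{"fingers":0.5,"dx":0,"dy":0,"dz":-0.05,"roll":0},{"fingers":0.5,"dx":0,"dy":0,"dz":-0.085,"roll":0},{"fingers":0.5,"dx":0.02,"dy":-0.003,"dz":-0.11,"roll":0},{"fingers":0.5,"dx":0.06,"dy":-0.008,"dz":-0.11,"roll":0},{"fingers":0.5,"dx":0.1,"dy":-0.013,"dz":-0.11,"roll":0},{"fingers":0.5,"dx":0.14,"dy":-0.018,"dz":-0.11,"roll":0},{"fingers":0.5,"dx":0.175,"dy":-0.023,"dz":-0.11,"roll":0}])

```text
time: 5.05
tool_pos: [0.5745, -0.0111, 0.1567]
tcp_rot: [-2.369, -2.064, -0.0]
wrist_force: [0.6, -0.8, -1.5]
width: 0.48
grip_force: 30.7
```

Request:
step_arm(commands=[{"fingers":0.5,"dx":0.02,"dy":-0.003,"dz":0,"roll":0},{"fingers":0.5,"dx":0.034,"dy":-0.005,"dz":0,"roll":0},{"fingers":0.5,"dx":0.034,"dy":-0.005,"dz":0.02,"roll":0},{"fingers":0.5,"dx":0.034,"dy":-0.005,"dz":0.04,"roll":0},{"fingers":0.5,"dx":0.034,"dy":-0.005,"dz":0.06,"roll":0},{"fingers":0.5,"dx":0.034,"dy":-0.005,"dz":0.06,"roll":0}])

```text
time: 5.8
tool_pos: [0.5718, 0.0212, 0.0927]
tcp_rot: [-2.367, -2.06, 0.008]
wrist_force: [0.8, -0.1, -0.8]
width: 0.484
grip_force: 30.7
```

```bash
python3 -c "
from h import *
to(.575,.022,.0525)
a,_=snap('wrist','w4'); b,_=snap('scene','s4')
cv2.imwrite('pics/v4.png',np.hstack([cv2.resize(a,(400,300)),cv2.resize(b[180:380,200:420],(400,364))[:300]]))"
```

```text
t 5.8 pos [0.5718 0.0212 0.0927] yaxis [ 0.99  -0.138 -0.006] w 0.484 grip 30.7 F [ 0.8 -0.1 -0.8]
shift xyz [0.0013 0.0033 0.0402] roll to caddy 0.0
```

View pics/v4.png

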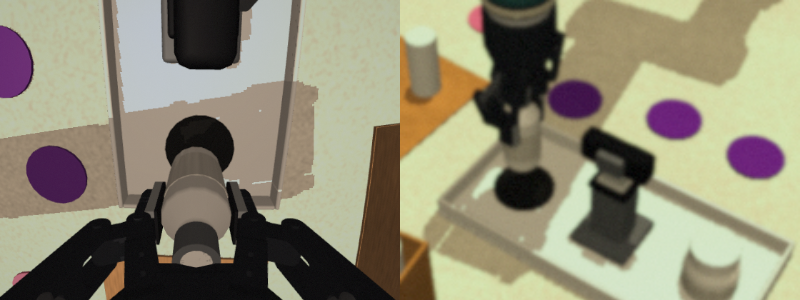

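The bottle hangs upright over the pad (wrist 197,150; scene 525,180). In the scene half the grey button is on the grip's near (+x) face at (608,160). I'm lowering it gently.

Request:
step_arm(commands=[{"fingers":0.5,"dx":0.001,"dy":0.003,"dz":0.015,"roll":0},{"fingers":0.5,"dx":0.001,"dy":0.003,"dz":0.027,"roll":0},{"fingers":0.5,"dx":0.001,"dy":0.003,"dz":0.033,"roll":0},{"fingers":0.5,"dx":0.001,"dy":0.003,"dz":0.036,"roll":0},{"fingers":0.5,"dx":0.001,"dy":0.003,"dz":0.038,"roll":0},{"fingers":0.5,"dx":0.001,"dy":0.003,"dz":0.038,"roll":0}])

```text
time: 6.65
tool_pos: [0.5777, 0.0225, 0.0584]
tcp_rot: [2.369, 2.063, 0.0]
wrist_force: [0.1, -0.3, -1.2]
width: 0.48
grip_force: 30.7
```

Request:
step_arm(commands=[{"fingers":0.5,"dx":0,"dy":0,"dz":0.001,"roll":0},{"fingers":0.5,"dx":0,"dy":0,"dz":0.002,"roll":0},{"fingers":0.5,"dx":0,"dy":0,"dz":0.002,"roll":0}])

```text
time: 7.02
tool_pos: [0.5775, 0.0224, 0.0563]
tcp_rot: [-2.369, -2.063, 0.0]
wrist_force: [-0.7, 0.6, -1.4]
width: 0.481
grip_force: 30.7
```

Request:
step_arm(commands=[{"fingers":0.5,"dx":0,"dy":0,"dz":0.001,"roll":0},{"fingers":0.5,"dx":0,"dy":0,"dz":0.002,"roll":0},{"fingers":0.5,"dx":0,"dy":0,"dz":0.003,"roll":0},{"fingers":0.5,"dx":0,"dy":0,"dz":0.003,"roll":0}])

```text
time: 7.52
tool_pos: [0.5774, 0.0224, 0.0531]
tcp_rot: [-2.369, -2.063, 0.0]
wrist_force: [0.7, -0.1, -1.6]
width: 0.483
grip_force: 30.7
```

Request:
step_arm(commands=[{"fingers":0.5,"dx":0,"dy":0,"dz":0.001,"roll":0},{"fingers":0.5,"dx":0,"dy":0,"dz":0.001,"roll":0}])

```text
time: 7.78
tool_pos: [0.5777, 0.0224, 0.0525]
tcp_rot: [2.369, 2.063, 0.0]
wrist_force: [-0.9, 0.8, 1.1]
width: 0.477
grip_force: 30.8
```

The force changed sign, so the bottle is on the pad. I'm opening slowly, then going up.

Request:
step_arm(commands=[{"fingers":0.02,"dx":0,"dy":0,"dz":0.0,"roll":0},{"fingers":-0.1,"dx":0,"dy":0,"dz":0.0,"roll":0},{"fingers":-0.25,"dx":0,"dy":0,"dz":0.0,"roll":0},{"fingers":-0.4,"dx":0,"dy":0,"dz":0.0,"roll":0},{"fingers":-0.5,"dx":0,"dy":0,"dz":0.0,"roll":0},{"fingers":-0.5,"dx":0,"dy":0,"dz":0,"roll":0},{"fingers":-0.5,"dx":0,"dy":0,"dz":-0.02,"roll":0},{"fingers":-0.5,"dx":0,"dy":0,"dz":-0.05,"roll":0}])

```text
time: 8.78
tool_pos: [0.5768, 0.0224, 0.1029]
tcp_rot: [-2.368, -2.063, 0.002]
wrist_force: [-0.1, -0.0, 0.0]
width: 0.752
grip_force: 0.0
```

Request:
step_arm(commands=[{"fingers":-0.5,"dx":0,"dy":0,"dz":-0.05,"roll":0},{"fingers":-0.5,"dx":0,"dy":0,"dz":-0.1,"roll":0},{"fingers":-0.5,"dx":0.0,"dy":0,"dz":-0.12,"roll":0},{"fingers":-0.5,"dx":0.02,"dy":0,"dz":-0.125,"roll":0},{"fingers":-0.5,"dx":0.05,"dy":0,"dz":-0.125,"roll":0},{"fingers":-0.5,"dx":0.05,"dy":0,"dz":-0.125,"roll":0}])

```text
time: 9.52
tool_pos: [0.5832, 0.0745, 0.225]
tcp_rot: [-2.364, -2.065, 0.004]
wrist_force: [0.3, 0.6, -0.6]
width: 0.754
grip_force: 0.0
```

```bash
python3 -c "
from h import *
to(.59,.14,.2)
snap('wrist','w5'); snap('top','t5'); snap('scene','s5')
a=cv2.imread('pics/w5.png'); b=cv2.imread('pics/s5.png')
cv2.imwrite('pics/v5.png',np.hstack([a[:,:],cv2.resize(b[200:380,210:310],(233,420))]))
X,p,ok=cloud('w5')
def st(n,x,y,a,b,r=.05):
    m=ok&(X[...,2]>a)&(X[...,2]<b)&(np.hypot(X[...,0]-x,X[...,1]-y)<r);C=X[m]
    if len(C): print(n,len(C),np.median(C,0).round(4),C.min(0).round(4),C.max(0).round(4), cv2.minAreaRect((C[:,:2]*1000).astype(np.float32)))
st('cap',.577,.022,.1,.125,.03); st('grip',.59,.139,.136,.16,.06); st('gripall',.59,.139,.11,.16,.06)
"
```

```text
t 9.525 pos [0.5832 0.0745 0.225 ] yaxis [ 0.991 -0.134 -0.004] w 0.754 grip 0.0 F [ 0.3  0.6 -0.6]
shift xyz [ 0.0658 -0.002   0.025 ] roll to caddy 0.2
cap 594 [0.5781 0.0239 0.1133] [0.5668 0.0094 0.1002] [0.5884 0.0328 0.1157] ((577.7491455078125, 21.047157287597656), (22.107044219970703, 22.057674407958984), 29.225492477416992)
grip 4591 [0.5946 0.1424 0.1457] [0.5769 0.1005 0.1386] [0.6143 0.1802 0.1488] ((596.8656616210938, 139.69830322265625), (79.15679168701172, 31.59400177001953), 81.50306701660156)
gripall 4591 [0.5946 0.1424 0.1457] [0.5769 0.1005 0.1386] [0.6143 0.1802 0.1488] ((596.8656616210938, 139.69830322265625), (79.15679168701172, 31.59400177001953), 81.50306701660156)
```

View pics/v5.png

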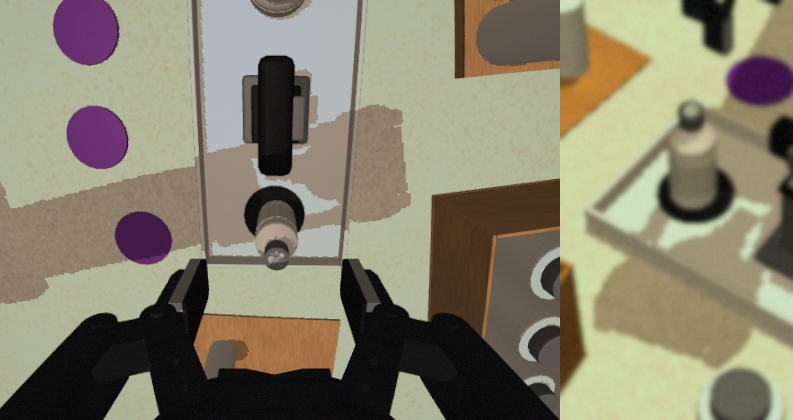

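The bottle stands upright on the pad, with the wrist view showing its cap at (277,257) and its foot inside the black disc at (275,212). Its axis is within about 2 mm of the pad centre. The grip is at (276,115) with the grey button on its right (+x) side, and its centre is about (0.593, 0.140). I'm moving over it and lowering.

Request:
step_arm(commands=[{"fingers":-0.4,"dx":0.035,"dy":0.001,"dz":0,"roll":0},{"fingers":-0.4,"dx":0.066,"dy":0.002,"dz":0,"roll":0},{"fingers":-0.4,"dx":0.066,"dy":0.002,"dz":0.01,"roll":0},{"fingers":-0.4,"dx":0.066,"dy":0.002,"dz":0.03,"roll":0},{"fingers":-0.4,"dx":0.066,"dy":0.002,"dz":0.045,"roll":0},{"fingers":-0.4,"dx":0.066,"dy":0.002,"dz":0.045,"roll":0},{"fingers":-0.4,"dx":0.066,"dy":0.002,"dz":0.045,"roll":0}])

```text
time: 10.55
tool_pos: [0.5956, 0.1365, 0.1823]
tcp_rot: [2.37, 2.063, -0.0]
wrist_force: [1.0, -0.8, 0.9]
width: 0.699
grip_force: 0.0
```

```bash
python3 -c "
from h import *
to(.594,.14,.112)"
```

```text
t 10.55 pos [0.5956 0.1365 0.1823] yaxis [ 0.99  -0.138 -0.   ] w 0.699 grip 0.0 F [ 1.  -0.8  0.9]
shift xyz [ 0.0032 -0.002   0.0702] roll to caddy 0.0
```

Request:
step_arm(commands=[{"fingers":-0.4,"dx":0.003,"dy":-0.002,"dz":0.015,"roll":0},{"fingers":-0.4,"dx":0.003,"dy":-0.002,"dz":0.035,"roll":0},{"fingers":-0.4,"dx":0.003,"dy":-0.002,"dz":0.055,"roll":0},{"fingers":-0.4,"dx":0.003,"dy":-0.002,"dz":0.066,"roll":0},{"fingers":-0.4,"dx":0.003,"dy":-0.002,"dz":0.07,"roll":0},{"fingers":-0.4,"dx":0.003,"dy":-0.002,"dz":0.07,"roll":0},{"fingers":-0.4,"dx":0.003,"dy":-0.002,"dz":0.07,"roll":0}])

```text
time: 11.42
tool_pos: [0.5946, 0.1404, 0.1131]
tcp_rot: [2.368, 2.063, 0.002]
wrist_force: [0.0, -0.1, -0.1]
width: 0.698
grip_force: 0.0
```

Request:
step_arm(commands=[{"fingers":-0.1,"dx":0,"dy":0,"dz":0,"roll":0},{"fingers":0.1,"dx":0,"dy":0,"dz":0,"roll":0},{"fingers":0.25,"dx":0,"dy":0,"dz":0,"roll":0},{"fingers":0.4,"dx":0,"dy":0,"dz":0,"roll":0},{"fingers":0.8,"dx":0,"dy":0,"dz":0,"roll":0},{"fingers":0.8,"dx":0,"dy":0,"dz":0,"roll":0},{"fingers":0.8,"dx":0,"dy":0,"dz":0,"roll":0}], squeeze=50)

```text
time: 12.3
tool_pos: [0.5936, 0.1405, 0.1134]
tcp_rot: [-2.369, -2.062, 0.0]
wrist_force: [-3.7, -0.2, 5.2]
width: 0.289
grip_force: 48.8
```

The opening is about 25–26 mm, so the button is fully pressed. I'm pulling up.

Request:
step_arm(commands=[{"fingers":0.8,"dx":0,"dy":0,"dz":-0.005,"roll":0},{"fingers":0.8,"dx":0,"dy":0,"dz":-0.013,"roll":0},{"fingers":0.8,"dx":0,"dy":0,"dz":-0.021,"roll":0},{"fingers":0.8,"dx":0,"dy":0,"dz":-0.029,"roll":0},{"fingers":0.8,"dx":0,"dy":0,"dz":-0.037,"roll":0},{"fingers":0.8,"dx":0,"dy":0,"dz":-0.045,"roll":0},{"fingers":0.8,"dx":0,"dy":0,"dz":-0.05,"roll":0},{"fingers":0.8,"dx":0,"dy":0,"dz":-0.05,"roll":0}])

```text
time: 13.3
tool_pos: [0.5936, 0.1404, 0.1627]
tcp_rot: [-2.369, -2.063, 0.0]
wrist_force: [-1.1, 0.7, -3.7]
width: 0.296
grip_force: 50.3
```

Request:
step_arm(commands=[{"fingers":0.8,"dx":0,"dy":0,"dz":-0.006,"roll":0},{"fingers":0.8,"dx":0,"dy":0,"dz":-0.012,"roll":0},{"fingers":0.8,"dx":0,"dy":0,"dz":-0.02,"roll":0},{"fingers":0.8,"dx":0,"dy":0,"dz":-0.028,"roll":0},{"fingers":0.8,"dx":0,"dy":0,"dz":-0.036,"roll":0},{"fingers":0.8,"dx":0,"dy":0,"dz":-0.044,"roll":0},{"fingers":0.8,"dx":0,"dy":0,"dz":-0.052,"roll":0},{"fingers":0.8,"dx":0,"dy":0,"dz":-0.052,"roll":0}])

```text
time: 14.3
tool_pos: [0.5936, 0.1404, 0.2152]
tcp_rot: [-2.369, -2.063, 0.0]
wrist_force: [-1.8, 2.8, -8.4]
width: 0.292
grip_force: 50.5
```

```bash
python3 -c "
from h import *
to(.594,.14,.2234)"
```

```text
t 14.3 pos [0.5936 0.1404 0.2152] yaxis [ 0.991 -0.137 -0.   ] w 0.292 grip 50.5 F [-1.8  2.8 -8.4]
shift xyz [-0.0003  0.0004 -0.0082] roll to caddy 0.1
```

Risen 102 mm so far. I'm continuing in small steps until the force shows the firm stop.

Request:
step_arm(commands=[{"fingers":0.8,"dx":0,"dy":0,"dz":-0.003,"roll":0},{"fingers":0.8,"dx":0,"dy":0,"dz":-0.006,"roll":0},{"fingers":0.8,"dx":0,"dy":0,"dz":-0.008,"roll":0},{"fingers":0.8,"dx":0,"dy":0,"dz":-0.008,"roll":0}])

```text
time: 14.8
tool_pos: [0.5936, 0.1403, 0.2224]
tcp_rot: [-2.369, -2.063, 0.001]
wrist_force: [-1.7, 3.5, -7.8]
width: 0.293
grip_force: 50.5
```

Request:
step_arm(commands=[{"fingers":0.8,"dx":0,"dy":0,"dz":-0.001,"roll":0},{"fingers":0.8,"dx":0,"dy":0,"dz":-0.001,"roll":0}])

```text
time: 15.05
tool_pos: [0.5936, 0.1403, 0.2232]
tcp_rot: [-2.369, -2.063, 0.001]
wrist_force: [-2.6, 3.2, -9.8]
width: 0.293
grip_force: 50.4
```

Request:
step_arm(commands=[{"fingers":0.8,"dx":0,"dy":0,"dz":-0.001,"roll":0},{"fingers":0.8,"dx":0,"dy":0,"dz":-0.001,"roll":0}])

```text
time: 15.3
tool_pos: [0.5936, 0.1403, 0.2237]
tcp_rot: [-2.368, -2.063, 0.001]
wrist_force: [-1.5, 4.5, -12.8]
width: 0.29
grip_force: 50.3
```

Request:
step_arm(commands=[{"fingers":0.8,"dx":0,"dy":0,"dz":-0.001,"roll":0},{"fingers":0.8,"dx":0,"dy":0,"dz":-0.001,"roll":0}])

```text
time: 15.55
tool_pos: [0.5936, 0.1403, 0.2238]
tcp_rot: [-2.368, -2.063, 0.002]
wrist_force: [1.8, 4.6, -20.5]
width: 0.291
grip_force: 50.2
```

The pull force rose to 20 N with no further motion, at 110.4 mm of rise, so this is the second stop. One final check by camera.

```bash
python3 -c "
from h import *
a,_=snap('scene','s6'); cv2.imwrite('pics/v6.png',cv2.resize(a[120:380,100:430],(760,600)))
to(.594,.14,.2234)"
```

```text
t 15.6 pos [0.5935 0.1403 0.2238] yaxis [ 0.991 -0.137 -0.001] w 0.291 grip 50.1 F [  1.7   4.1 -21.6]
shift xyz [-0.0002  0.0005  0.0004] roll to caddy 0.1
```

View pics/v6.png

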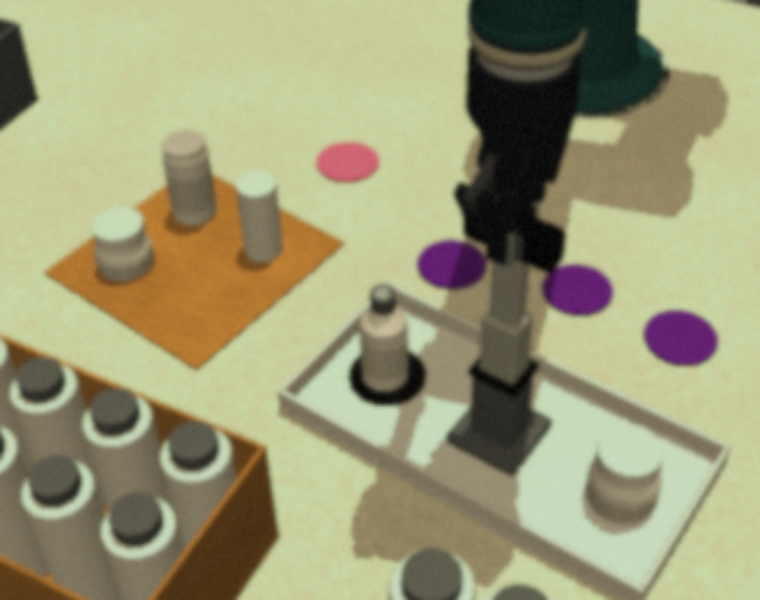

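The bottle is upright on the pad at (383,345). Both tubes are drawn out, as seen at (505,320), and the gripper holds the grip. The other containers are standing where they were.

```bash
python3 -c "
from workcell import *
print(finish_job())"
```

```text
the job is handed in; nothing more can be done
None
```

The bottle stands upright on the pad, the handle is held with its button pressed at the second stop (risen about 110 mm), the other containers were left where they stood, and the job was handed in at 15.6 s.

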